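# Check standard into the photometer, clear faces to the light, shield on

## Task

Make the photometer ready for its calibration check: pick up the square glass check standard by its two frosted sides, without touching its clear faces, and lower it fully home into the photometer's square well so that the light path between the lamp housing and the detector housing runs through its clear faces. Then lift the black light shield off its hook and set it upright over the standard, fully down round the well's collar. Drop neither of them, and leave the three small round vials standing where they are.

Things in the scene. Friction and masses are not known exactly. Their poses are not given: they have to be found in the camera images.
- standard_mid (a point): Centre of the check standard, the only square one of the small things: a sealed glass cell, 22 x 22 mm, 64 mm tall (the top 4 mm a black lid), upright on the worktop, origin 32 mm above its underside; loose, 0.1 kg. Clear faces, a dark filter seen between them, look along its +x and -x; frosted whitish faces along +y and -y. A ridge on the lid runs along x. A half turn leaves it the same.
- standard_foot (a point): Centre of the check standard's underside, axes as standard_mid.
- standard: The whole check standard: origin at the centre of its underside, axes as standard_mid.
- clear_a: One clear face of the standard (window 17 mm wide, 54 mm tall, centred 32 mm above the underside); its x axis is the face's normal. The fingers must not touch it.
- clear_b: The opposite clear face, likewise.
- photometer: White bench photometer, fixed: 175 (x) x 200 (y) mm, deck 60 mm up, origin under the centre of its base, display and keys towards -x. On the deck, at x +20 mm: finned lamp housing (14 mm high) at y -86, well at y -45, round-topped detector housing (12 mm high) at y -12 to +22; hook with the hanging shield at y +60. The light path runs from lamp to detector across the well, along the photometer's y.
- well_floor (a point): Centre of the floor of the square well, axes as the photometer's: the light path runs along this y. The well is 24.6 mm square (sides along x and y) and 34 mm deep from the top of its round black collar; the top 4 mm widen to 29.8 mm as a lead-in. The standard would enter in any quarter turn, so turn it rightly; seated, it stands 30 mm above the collar.
- collar_foot (a point): Foot of the collar round the well, on the well's axis, 26 mm above well_floor, on the flat flange on which the light shield comes to rest. The collar is 44 mm in outer diameter and rises 8 mm above this point.
- detector (a point): Middle of the round-topped detector housing on the photometer's deck, 50 mm to +y of the well's axis.
- shield_grip (a point): On the axis of the light shield, 30 mm above its open underside. A loose black cap, 0.06 kg: skirt of 55 mm outer, 49 mm inner diameter up to 12 mm, then a tower of 46 mm outer, 41 mm inner diameter up to 46 mm; on top a bail (upright loop 22 mm wide along y, 6 mm thick) up to 68 mm. Grip it round the tower from above, fingers closing along y, the hook between them. Axes as the photometer's.
- shield_foot (a point): Centre of the light shield's open underside, 30 mm below shield_grip.
- shield: The whole light shield: origin and axes as shield_foot.
- hook (a point): Top of the hook's level arm where the bail hangs, 144 mm above the worktop, axes as the photometer's. A 5 mm steel rod along x from a post 46 mm behind (+x) to an upturned tip 18 mm in front (-x) that rises 7 mm above the arm. The hanging shield can rise 13 mm before its top meets the arm: raise it 10 mm, carry it 40 mm or more to -x, and it is free.
- vial_1_mid (a point): Centre (half-way up) of a round capped glass vial, 27 mm in diameter, 58 mm tall, loose, standing upright on the worktop: leave it alone.
- vial_2_mid (a point): Centre (half-way up) of a round capped glass vial, 27 mm in diameter, 58 mm tall, loose, standing upright on the worktop: leave it alone.
- vial_3_mid (a point): Centre (half-way up) of a round capped glass vial, 27 mm in diameter, 58 mm tall, loose, standing upright on the worktop: leave it alone.
Things that resemble listed ones, but are neither listed nor needed, are in the scene too. Leave any green, purple or yellow look-alike of the standard alone.

How it is judged:
On the way:
1. the standard stands fully home in the well with its clear faces on the light path (horizontal distance between standard_foot and well_floor below 0.004 m and z of standard_foot in the frame of well_floor below 0.003 m and angle between the x axis of clear_a and the y axis of well_floor, either way round below 0.17 rad and angle between standard_mid's own z axis and vertical below 0.1 rad), for 0.2 s.
At the end, for the whole second after the job is handed in: Standard in the well: foot within 3 mm of the floor and 4 mm of the axis, upright within 0.1 rad, clear faces' normal within 0.17 rad of the light path. Shield over it: within 3 mm of the collar foot in height, 5 mm of the axis, upright within 0.06 rad. Both at rest, released (all of step 1 and horizontal distance between shield_foot and collar_foot below 0.005 m and z of shield_foot in the frame of collar_foot below 0.003 m and angle between shield_grip's own z axis and vertical below 0.06 rad and linear speed of each of standard, shield below 0.02 m/s); the robot touches nothing.
It fails at once if the fingers press on a clear face of the standard (more than 1 N) (contact force between the fingers and clear_a above 1 N or contact force between the fingers and clear_b above 1 N).
It fails at once if the standard is dropped (falls freely at more than 0.5 m/s) (linear speed of standard above 0.5 m/s and contact force between the fingers and standard below 0.05 N).
It fails at once if the light shield is dropped (falls freely at more than 0.5 m/s) (linear speed of shield above 0.5 m/s and contact force between the fingers and shield below 0.05 N).
It fails at once if a vial is shifted by more than 30 mm or tipped (distance of any of vial_1_mid, vial_2_mid, vial_3_mid from where it was at the start of the episode above 0.03 m or angle between any of vial_1_mid, vial_2_mid, vial_3_mid's own z axis and vertical above 0.5 rad).
It also fails if it takes over 58 s, if anything falls off the work surface, if the arm or the gripper's body presses on something with over 40 N, if the wrist force passes 120 N, or if a joint passes its speed limit or range.

## Robot

A 6-joint arm with a two-finger parallel gripper is mounted at the origin on a cart in front of the work surface, level with it; the furniture and walls round the work are solid. World frame = base frame: x ahead of the robot, y to its left, z up, the work surface at z = 0. Lengths are in m, angles in rad, forces in N, time in s.
With the tool pointing down it reaches from about 0.35 to 0.85 m from the base axis. Payload 8.1 kg.
Tool frame: the origin (TCP) lies between the finger pads; the fingertips stand 11 mm ahead of it and the grasp point (between the pads) lies 8 mm behind it; z points along the fingers, y is the line along which they close (so a half turn about z gives the same grasp; the last joint's range is limited). The gripper opens to 93 mm and grips with 3 to 60 N. Pads are 15 mm wide; open, the fingers measure 128 mm over their backs; the gripper's body (75 mm by 188 mm) begins 65 mm behind the grasp point.
Start: joints at [-1.324, 0.13, 1.488, -0, 1.523, -0.085], TCP at [0.195, -0.567, 0.23] pointing down, gripper open.
Joint ranges: [-2.96, 2.96], [-0.89, 2.26], [0.02, 2.5], [-1.34, 4.48], [0, 2.73], [-2.66, 2.66]. Speed limits (rad/s): [2.39, 2.39, 2.79, 3.14, 3.14, 3.14].

## Interface

Orientations are given as a unit quaternion [w, x, y, z].
In Python, from station import sense, camera, job_done, silhouettes, spot_point gives the robot as it stands.
- The arm moves only by the shell command python3 -m handwheel 'ROWS' [FORCE]. ROWS is JSON, a list of rows, each a list of 7 numbers: the turn, a rotation vector about the tool's x, y, z in degrees, then the shift along the tool's x, y, z in mm, then the closure, from -1 (fully open) to 1 (shut). A call has 1 to 8 rows; each row is the pose to reach, as a shift and turn from the pose commanded when the call began, along the tool's axes at that moment; what a row does not reach only later rows make up. A row lasts 1/10 s, in which the tool goes at most 50 mm and 8.59 degrees, less where a joint would pass 70% of its speed; a pose out of reach is approached as far as the arm can. A call with a gripper value outside its range is refused whole. The fingers move at their own pace and stop on an object; FORCE is the grip in N (left out, the last holds). Time passes only in rows, so rows that repeat a pose let the fingers close. It gives the time, the measured TCP pose, the force, the opening and the grip force at its end, in the units of the state.
- sense(): the state, without advancing time (a new reading comes with each control period).
- camera(name): name is "scene" or "top"; returns a dict with "pixels" (400x640x3 uint8, blue, green, red), "fx", "fy", "cx", "cy" (pixels), "cam_to_world" (4x4, takes a point from camera to world coordinates). Camera axes: x right, y down, z forward; pixel columns grow to the right and rows downward; lengths in m; the calibration is good to about 2 mm. A picture is of the moment at which its call begins. There is no depth.
- job_done(): hands the job in; it is judged then, once.
Trained networks look in the newest picture that a camera, given by its name, has taken for a name from the list of things; names that differ only in an ending like _2 or _b are one class to them, and where a whole thing is asked for, a point or a joint stands for the part that bears it (a point fixed in the world has none). Each returns a list of dicts, best first, with "confidence" (0 to 1); they miss things now and then, are a little off and sometimes report something else, mostly with a low value. They report only what shows in the picture. A call takes as long as a camera call. They do not tell look-alikes from the thing itself.
- silhouettes(camera, target): "pixels" (400x640 bool, what is visible of it) and "position" ([row, column] as shares, 0 to 1, of the picture: columns of its width, rows of its height, amid what is visible of it).
- spot_point(camera, target): "position" ([row, column] as shares, 0 to 1, of the picture: columns of its width, rows of its height: a listed point, or the origin of a listed thing).
The state is a dict: "clock": time; "qpos": joint angles; "joint_velocities": joint speeds; "joint_efforts": joint torques, N m; "ee_pos": TCP position; "tool_rot": TCP orientation; "force": force on the tool from outside, world axes, zero at the start; "moment": the same for the moment, N m; "gripper_width": finger opening in m; "finger_force": force on a finger pad.
Only numpy, scipy, OpenCV 4.12 (cv2) and the standard library are available. Lean on these libraries where they do the work, as an engineer would, in place of code of your own. Each camera call takes 0.05 s, during which the arm holds its last target. There are 200 camera calls.

## Working session

There is one attempt and no reset: what is moved stays moved. The work goes in short steps, Python scripts to look and compute and a shell command to move; the robot and the scene stay as the last step left them, time stands still between calls to the robot, and variables do not carry over. Pictures are saved under pics/ and viewed, at most 10 in all, crops included, and the job is handed in when it is done.

```bash
ls; mkdir -p pics; cat > h.py <<'E'
import numpy as np,cv2
from station import sense,camera,silhouettes,spot_point
def ray(c,u,v):
    T=np.array(c["cam_to_world"]);d=T[:3,:3]@np.array([(u-c["cx"])/c["fx"],(v-c["cy"])/c["fy"],1]);return T[:3,3],d/np.linalg.norm(d)
def onz(c,u,v,z):
    o,d=ray(c,u,v);return o+d*(z-o[2])/d[2]
def proj(c,p):
    T=np.array(c["cam_to_world"]);q=T[:3,:3].T@(np.asarray(p)-T[:3,3]);return np.array([c["fx"]*q[0]/q[2]+c["cx"],c["fy"]*q[1]/q[2]+c["cy"]])
def tri(c1,p1,c2,p2):
    o1,d1=ray(c1,*p1);o2,d2=ray(c2,*p2)
    s=np.linalg.lstsq(np.c_[d1,-d2],o2-o1,rcond=None)[0]
    a=o1+s[0]*d1;b=o2+s[1]*d2;return (a+b)/2,np.linalg.norm(a-b)
E
python3 - <<'E'
from h import *
C={n:camera(n) for n in("scene","top")}
for n in C:
    cv2.imwrite(f"pics/{n}0.png",C[n]["pixels"]);print(n,np.round(C[n]["cam_to_world"],3).tolist(),C[n]["fx"])
for t in "standard_mid standard_foot photometer well_floor collar_foot detector shield_grip shield_foot hook vial_1_mid".split():
    for n in C:
        for r in spot_point(n,t)[:4]:
            print(t,n,round(r["confidence"],2),np.round([r["position"][1]*640,r["position"][0]*400],1))
print(sense())
E
```

```text
pics
scene [[-0.583, -0.489, 0.649, -0.02], [-0.812, 0.329, -0.482, 0.436], [0.022, -0.808, -0.589, 0.613], [0.0, 0.0, 0.0, 1.0]] 407.7604975799051
top [[0.005, -0.993, 0.116, 0.442], [-1.0, -0.008, -0.024, 0.053], [0.024, -0.115, -0.993, 0.967], [0.0, 0.0, 0.0, 1.0]] 393.55691152689843
standard_mid scene 0.7 [351.6 235.8]
standard_mid scene 0.58 [334.3 191.2]
standard_mid scene 0.56 [353.4 182.7]
standard_mid scene 0.55 [349.  206.7]
standard_mid top 0.73 [370.  156.9]
standard_mid top 0.64 [367.8 188. ]
standard_mid top 0.54 [348.7 166.1]
standard_mid top 0.52 [342.1 224.2]
standard_foot scene 0.84 [353.6 246.6]
standard_foot scene 0.78 [325.8 209.5]
standard_foot scene 0.73 [346.6 217.2]
standard_foot scene 0.63 [331.4 196.9]
standard_foot top 0.73 [368.  156.9]
standard_foot top 0.7 [389.3 163.6]
standard_foot top 0.64 [339.9 224. ]
standard_foot top 0.48 [364.3 192.4]
photometer scene 0.88 [262.5 254.4]
photometer scene 0.4 [229.1 228.5]
photometer top 0.78 [269.8 183.7]
well_floor scene 0.74 [278.9 229.2]
well_floor top 0.81 [288.6 179.5]
collar_foot scene 0.73 [277.4 216.8]
co
[... 547 characters left out ...]
1.32441370e+00,  1.30365471e-01,  1.48820869e+00, -2.46916247e-05,
        1.52298148e+00, -8.53973404e-02]), 'joint_velocities': array([ 4.86419455e-04,  4.85417440e-04,  2.38123513e-03, -6.41589612e-05,
       -2.95376690e-03,  2.05228910e-04]), 'joint_efforts': array([ 6.66542064e-05, -5.59763932e+01, -4.92066979e+01,  7.68634211e-02,
        2.24166492e-02,  1.32303171e-05]), 'ee_pos': array([ 0.19545224, -0.56728283,  0.22965108]), 'tool_rot': array([ 1.94348580e-05,  9.86271685e-01,  1.65130745e-01, -1.08040198e-05]), 'force': array([ 0.03111181,  0.1477518 , -0.76195934]), 'moment': array([0.03491763, 0.01358381, 0.03291057]), 'finger_force': 0.0, 'gripper_width': 0.09271544081225458}
```

```bash
sleep 1; ls pics
```

```text
scene0.png
top0.png
```

```bash
python3 - <<'E'
import cv2
for n,(u0,v0,w,h) in dict(scene=(200,160,220,150),top=(220,120,200,150)).items():
    i=cv2.imread(f"pics/{n}0.png")[v0:v0+h,u0:u0+w]
    cv2.imwrite(f"pics/{n}0c.png",cv2.resize(i,None,fx=3.6,fy=3.6,interpolation=cv2.INTER_CUBIC))
E
```

```text
(no output)
```

View pics/scene0c.png

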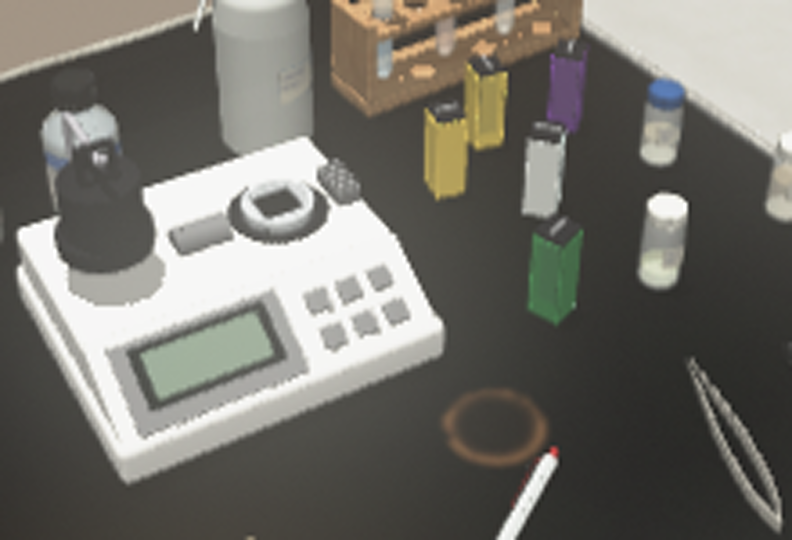

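View pics/top0c.png

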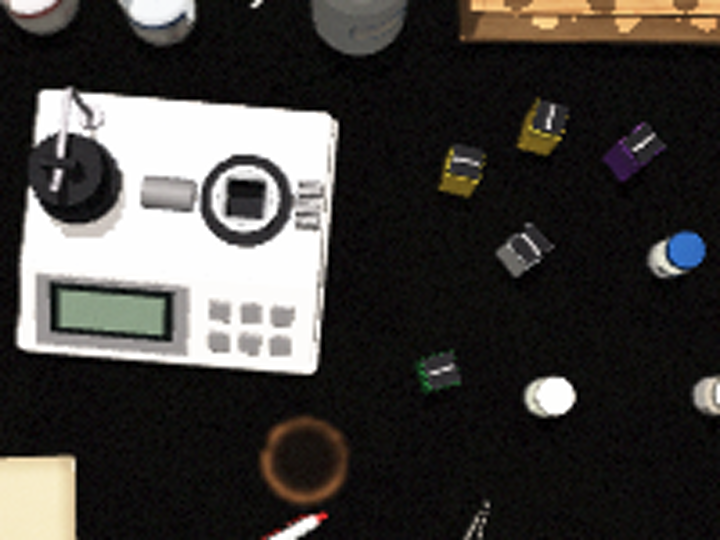

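Scene: the grey/white square cell at pixel ~(351,207) is the standard; look-alikes are yellow, purple and green; the shield hangs at (229,215) and the well is at (277,217). Top: standard at ~(366,189), well at (288,175), shield at (240,169). Zooming in for its turn.

```bash
python3 - <<'E'
import cv2,numpy as np
o=[]
for n,(u0,v0) in dict(scene=(336,188),top=(350,172)).items():
    i=cv2.imread(f"pics/{n}0.png")[v0:v0+36,u0:u0+36]
    i=cv2.convertScaleAbs(i,alpha=1.3,beta=10)
    o.append(cv2.resize(i,(396,396),interpolation=cv2.INTER_NEAREST))
cv2.imwrite("pics/z.png",np.hstack(o))
E
```

```text
(no output)
```

View pics/z.png

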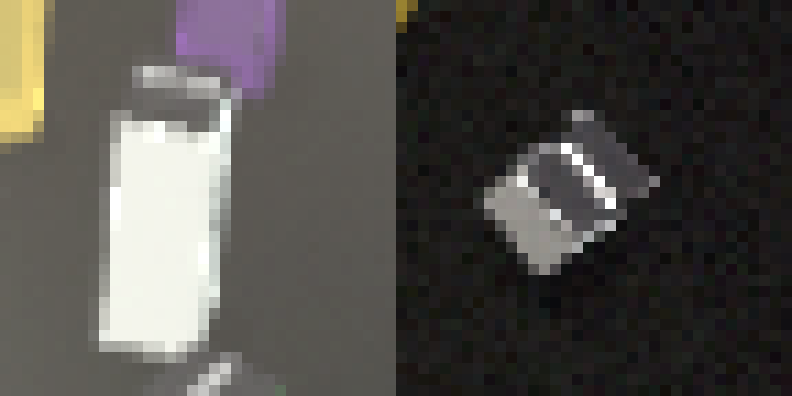

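The standard's frosted face faces the scene camera; the ridge in the top picture runs from about (365.4,185.5) to (369.6,190.5). Next, fit poses with a box model and the triangulated points.

```bash
cat > m.py <<'E'
from h import *
from scipy.optimize import differential_evolution,least_squares
C={n:camera(n) for n in("scene","top")}
M={}
ref=dict(scene=(351,207),top=(367,189))
for n in C:
    b=None
    for r in silhouettes(n,"standard"):
        q=r["pixels"];ys,xs=np.nonzero(q);d=np.hypot(xs.mean()-ref[n][0],ys.mean()-ref[n][1])
        if b is None or d<b[0]: b=(d,q,r["confidence"])
    M[n]=b[1];print(n,b[0],b[2],b[1].sum())
def box(x,y,a):
    R=np.array([[np.cos(a),-np.sin(a)],[np.sin(a),np.cos(a)]])
    return [np.r_[R@[i*.011,j*.011]+[x,y],z] for i in(-1,1) for j in(-1,1) for z in(0,.064)]
def cost(p):
    s=0
    for n in C:
        h=cv2.convexHull(np.array([proj(C[n],q) for q in box(*p)],np.float32))
        im=np.zeros((400,640),np.uint8);cv2.fillConvexPoly(im,np.round((h)*256).astype(np.int32),1,shift=8)
        s+=((im>0)!=M[n]).sum()/M[n].sum()
    return s
c=onz(C["top"],367.5,188,.065);print("ridge centre",c)
a,b=onz(C["top"],365.4,185.5,.065),onz(C["top"],369.6,190.5,.065);print("ridge yaw deg",np.degrees(np.arctan2(*(b-a)[1::-1])))
r=differential_evolution(cost,[(c[0]-.02,c[0]+.02),(c[1]-.02,c[1]+.02),(0,np.pi/2)],seed=1,maxiter=60);print(r.x,np.degrees(r.x[2]),r.fun)
P={}
for t in "well_floor collar_foot detector shield_grip shield_foot hook".split():
    q={n:[x for x in spot_point(n,t)][:1] for n in C}
    for n in C:
        if q[n]: P[t,n]=(q[n][0]["position"][1]*640,q[n][0]["position"][0]*400)
    if (t,"top") in P and (t,"scene") in P: print(t,*tri(C["scene"],P[t,"scene"],C["top"],P[t,"top"]))
L=dict(well_floor=(.02,-.045,None,-.026),collar_foot=(.02,-.045,None,0),detector=(.02,.005,.066,0),shield_grip=(.02,.06,.11,0),shield_foot=(.02,.06,.08,0),hook=(.02,.06,.144,0))
def world(l,p):
    x,y,a,zc=p;X,Y,z,dz=l
    return np.array([x+np.cos(a)*X-np.sin(a)*Y,y+np.sin(a)*X+np.cos(a)*Y,zc+dz if z is None else z])
def res(p):
    o=[(proj(C[n],world(L[t],p))-v) for (t,n),v in P.items()]
    # back deck corners in top
    for l,v in (((.0875,.1,.06,0),(230.6,144.4)),((.0875,-.1,.06,0),(313.6,151.4))): o.append(proj(C["top"],world(l,p))-v)
    return np.ravel(o)
f=least_squares(res,[.4,.15,0,.06],loss="soft_l1");p=f.x
print("photometer",p,np.degrees(p[2]));print(list(P),np.round(res(p).reshape(-1,2),1).tolist())
for t in L: print(t,np.round(world(L[t],p),4))
for n in C:
  for q in ("vial_1_mid",):
    pass
E
python3 m.py
```

```text
scene 1.948881178885754 0.64 309
top 29.140141966018735 0.58 135
ridge centre [ 0.55823076 -0.07729289  0.065     ]
ridge yaw deg -140.21188183653902
[ 0.56224458 -0.0778593   0.67782172] 38.83632379785434 2.178568860122258
collar_foot [0.59133339 0.104754   0.06343073] 0.002447602224955539
detector [0.59146818 0.15833642 0.06756061] 0.0038347197511870894
shield_grip [0.58842888 0.21243758 0.12042416] 0.012628389252843073
shield_foot [0.59185161 0.21198601 0.07648054] 0.0008651270495110151
hook [0.59583602 0.21446215 0.14057196] 0.007409237465428706
photometer [ 0.56825014  0.15341988 -0.07125614  0.06878155] -4.082676187133844
[('well_floor', 'top'), ('collar_foot', 'scene'), ('collar_foot', 'top'), ('detector', 'scene'), ('detector', 'top'), ('shield_grip', 'scene'), ('shield_grip', 'top'), ('shield_foot', 'scene'), ('shield_foot', 'top'), ('hook', 'scene'), ('hook', 'top')] [[-0.7, -1.0], [1.0, 0.0], [-1.6, 2.0], [2.2, 1.2], [-0.1, 0.9], [3.3, 3.5], [-1.3, -2.5], [-0.5, -1.6], [-0.0, -0.4], [-0.1, -1.4], [2.4, 2.2], [-1.9, -1.5], [0.3, -1.7]]
well_floor [0.585  0.1071 0.0428]
collar_foot [0.585  0.1071 0.0688]
detector [0.5886 0.157  0.066 ]
shield_grip [0.5925 0.2118 0.11  ]
shield_foot [0.5925 0.2118 0.08  ]
hook [0.5925 0.2118 0.144 ]
```

```bash
cat > m2.py <<'E'
from h import *
import pickle,os
from scipy.optimize import differential_evolution
C={n:camera(n) for n in("scene","top")};pickle.dump(C,open("C.pkl","wb"))
S,T=C["scene"],C["top"]
g=cv2.cvtColor(T["pixels"],cv2.COLOR_BGR2GRAY).astype(float)
def cross(v,th,s0):
    for i in range(len(v)-1):
        if (v[i]-th)*(v[i+1]-th)<=0 and v[i]!=v[i+1]: return s0+i+(th-v[i])/(v[i+1]-v[i])
back=[onz(T,u,cross(g[138:160,u],120,138),.06) for u in range(244,308)]
right=[onz(T,cross(g[v,328:300:-1],120,0)*-1+328,v,.06) for v in range(158,185)]
for nm,pts in(("back",back),("right",right)):
    l=cv2.fitLine(np.array(pts)[:,:2].astype(np.float32),cv2.DIST_HUBER,0,.001,.001).ravel();print(nm,l,np.degrees(np.arctan2(l[1],l[0])))
# collar flange: dark blob in the white deck
m=(g<120).astype(np.uint8)
roi=np.zeros_like(m);roi[155:197,272:306]=m[155:197,272:306]
k,lab,st,ce=cv2.connectedComponentsWithStats(roi)
for i in range(1,k):
    if st[i,4]>20: print(st[i],ce[i])
# subpixel flange centre: weighted darkness ellipse
big=cv2.resize(g[150:200,266:310].astype(np.float32),None,fx=8,fy=8,interpolation=cv2.INTER_CUBIC)
cs,_=cv2.findContours((big<120).astype(np.uint8),cv2.RETR_LIST,cv2.CHAIN_APPROX_NONE)
for c in cs:
    if cv2.contourArea(c)>1500:
        e=cv2.fitEllipse(c);u,v=(np.array(e[0])+.5)/8-.5+[266,150];r=cv2.minAreaRect(c)
        w,q=(np.array(r[0])+.5)/8-.5+[266,150]
        print("contour area px",cv2.contourArea(c)/64,"ell",(u,v),np.array(e[1])/8,"xyz@.062",onz(T,u,v,.062)[:2],"rect",(w,q),np.array(r[1])/8,r[2],"@.068",onz(T,w,q,.068)[:2])
# standard: own masks
M={}
a=g.copy();mm=np.zeros_like(m);mm[178:202,355:378]=(a[178:202,355:378]>55);M["top"]=mm>0
gs=cv2.cvtColor(S["pixels"],cv2.COLOR_BGR2GRAY);mm=np.zeros_like(m);mm[199:222,342:360]=gs[199:222,342:360]>150;M["scene"]=mm>0
print({n:M[n].sum() for n in M})
def poly(n,x,y,a,z0,z1):
    R=np.array([[np.cos(a),-np.sin(a)],[np.sin(a),np.cos(a)]])
    h=cv2.convexHull(np.array([proj(C[n],np.r_[R@[i*.011,j*.011]+[x,y],z]) for i in(-1,1) for j in(-1,1) for z in(z0,z1)],np.float32))
    im=np.zeros((1600,2560),np.uint8);cv2.fillConvexPoly(im,np.round(((h+.5)*4-.5)*256).astype(np.int32),255,shift=8)
    return cv2.resize(im,(640,400),interpolation=cv2.INTER_AREA)/255.
def cost(p,ns=("top",)):
    return sum(np.abs(poly(n,*p,0,.064 if n=="top" else .060)-M[n]).sum()/M[n].sum() for n in ns)
for ns in (("top",),("scene",),("top","scene")):
    r=differential_evolution(cost,[(.53,.59),(-.1,-.05),(0,np.pi/2)],args=(ns,),seed=1,maxiter=25,popsize=8,polish=False);print(ns,r.x,np.degrees(r.x[2]),r.fun)
E
time python3 m2.py
```

```text
back [0.07629182 0.9970855  0.65054756 0.11989672] 85.62454
right [ 0.99714136 -0.07555883  0.60281956  0.05116118] -4.3333316
[276 163  26  26 226] [287.99115044 175.96017699]
[283 170  11  11 110] [287.86363636 174.68181818]
contour area px 109.0390625 ell (np.float64(287.6703414916992), np.float64(174.65726280212402)) [12.19871426 12.23670769] xyz@.062 [0.58832821 0.10796939] rect (np.float64(287.71104431152344), np.float64(174.74582862854004)) [10.83702946 10.82542992] 3.990912914276123 @.068 [0.58715135 0.10750897]
contour area px 291.9140625 ell (np.float64(287.6273422241211), np.float64(174.67217826843262)) [18.97810745 19.59841347] xyz@.062 [0.58829226 0.10806855] rect (np.float64(287.75), np.float64(174.8125)) [19.625 19.   ] 0.0 @.068 [0.58699654 0.10741699]
contour area px 500.125 ell (np.float64(287.9266357421875), np.float64(175.26627349853516)) [25.1619091  25.34000778] xyz@.062 [0.58690269 0.10735437] rect (np.float64(287.90625), np.float64(175.28125190734863)) [25.19067574 25.45584488] 45.0 @.068 [0.5859058  0.10704121]
{'top': np.int64(78), 'scene': np.int64(189)}
('top',) [ 0.55973117 -0.07502834  0.71039342] 40.70254451163611 0.8224233283056813
('scene',) [ 0.56082901 -0.07675341  0.83567487] 47.88064298267368 0.3939827782965038
('top', 'scene') [ 0.55970922 -0.07526676  0.74801755] 42.85824836868317 1.2631943945669437
real	0m9.471s
user	0m12.093s
sys	0m2.049s
```

```bash
cat > go.py <<'E'
import sys;from h import *
from scipy.spatial.transform import Rotation as R
s=sense();w,x,y,z=s["tool_rot"];r=R.from_quat([x,y,z,w]);m=r.as_matrix()
print("t",round(s["clock"],2),"tcp",np.round(s["ee_pos"],4),"yaw",round(np.degrees(np.arctan2(m[1,0],m[0,0])),2),"zax",np.round(m[:,2],3),"w",round(s["gripper_width"],4),"ff",round(s["finger_force"],1),"F",np.round(s["force"],1))
for a in sys.argv[1:]:
    X,Y,Z,yaw=map(float,a.split(","));c,q=np.cos(np.radians(yaw)),np.sin(np.radians(yaw))
    t=np.array([[c,q,0],[q,-c,0],[0,0,-1]])
    print(a,"turn",np.round(np.degrees(R.from_matrix(m.T@t).as_rotvec()),2),"shift",np.round(1000*m.T@(np.array([X,Y,Z])-s["ee_pos"]),1))
E
python3 - <<'E'
from h import *
import pickle
C=pickle.load(open("C.pkl","rb"));S,T=C["scene"],C["top"]
p=lambda n,u,v:((336 if n is S else 350)+u/11-.5,(188 if n is S else 172)+v/11-.5)
d=lambda a,b:(np.round(np.degrees(np.arctan2((b-a)[1],(b-a)[0]))%180,1),np.round(1000*np.linalg.norm(b-a),1),np.round((a+b)/2,4))
print("scene foot edge",d(onz(S,*p(S,97,353),0),onz(S,*p(S,210,358),0)))
print("scene lid joint",d(onz(S,*p(S,110,115),.06),onz(S,*p(S,222,135),.06)))
g=cv2.cvtColor(T["pixels"],cv2.COLOR_BGR2GRAY).astype(float)
print(g[180:198,356:376].astype(int))
k=np.argwhere(g[182:194,362:373]>150)+[182,362]
print(k.tolist())
print("ridge",d(onz(T,*p(T,170,148),.065),onz(T,*p(T,217,205),.065)))
print("top lid edge near",d(onz(T,*p(T,120,180),.062),onz(T,*p(T,182,240),.062)))
print("top foot edge",d(onz(T,*p(T,88,200),.0),onz(T,*p(T,147,272),.0)))
print("proj ridge ctr into scene",proj(S,[.5582,-.0773,.065]),proj(S,[.5582,-.0773,0]),proj(T,[.5582,-.0773,0]))
for nm,u,v,z in(("bottle base",273.6,202,0),("bottle2",225,205,0)): print(nm,onz(S,u,v,z))
E
python3 go.py .558,-.077,.12,42
```

```text
scene foot edge (np.float64(51.9), np.float64(24.5), array([ 0.5519, -0.0675,  0.    ]))
scene lid joint (np.float64(38.8), np.float64(24.1), array([ 0.5546, -0.0684,  0.06  ]))
[[  9  10  10   7  11   9  12   8  10   7   8  12  11   9   9   7  11  14
    9  10]
 [  6  13  10  10  14  12  15  15  15  13  16   5  11  10  14  11  10  15
   11  11]
 [ 11  12  13  14  13   9  17  13  13  30 110  87  28  12   9  13  13  15
   10  11]
 [ 18   9  12  16  15   9  10  10  14  15  53  48  39  21   1  10  14   2
   14   7]
 [ 18  12   9   5  17  17  10  13  15  50  48  45  46  52  16  13  12  18
   13  15]
 [ 13  11  12   6   4  17  60 105  90 226  96  41  46  46  50  13  10   9
   17  17]
 [ 15  12   7   8  21  69  79  50  50  79 213  78  47  46  47  58   9  11
   12   5]
 [ 10   7  10  19  51 120  57  48  44  50  88 214  57  44  41  45  38  16
   13  19]
 [ 10  14  21  67 117 179  61  47  47  44  53 108 200  45  44  41  49  88
   11  13]
 [ 12  23  75 107 106 107 135  37  49  49  48  62 153 141  44  50  60  19
   14  11]
 [ 10  29 110 108 107 106 104  82  49  46  48  45  77 199  30  16  12   
[... 624 characters left out ...]
86, 366], [187, 367], [188, 368], [189, 368], [190, 369], [191, 364]]
ridge (np.float64(39.3), np.float64(15.5), array([ 0.5593, -0.0763,  0.065 ]))
top lid edge near (np.float64(45.8), np.float64(18.2), array([ 0.5525, -0.0677,  0.062 ]))
top foot edge (np.float64(39.2), np.float64(20.9), array([ 0.5541, -0.0684,  0.    ]))
proj ridge ctr into scene [352.72706667 195.08498151] [351.00066232 217.01548444] [363.75363752 191.33383399]
bottle base [0.7148425  0.04635339 0.        ]
bottle2 [0.77107989 0.15213141 0.        ]
t 2.0 tcp [ 0.1955 -0.5673  0.2296] yaw 19.01 zax [-0.  0. -1.] w 0.0931 ff 0.0 F [ 0.1 -0.1 -0.5]
.558,-.077,.12,42 turn [ -0.     0.   -22.99] shift [ 502.5 -345.4  109.6]
```

```bash
python3 go.py .560,-.0765,.15,40.5 | tail -1; python3 -m handwheel '[[0,0,-21.5,504,-345,0,-0.1],[0,0,-21.5,504,-345,0,-0.1],[0,0,-21.5,504,-345,0,-0.1],[0,0,-21.5,504,-345,0,-0.1],[0,0,-21.5,504,-345,0,-0.1],[0,0,-21.5,504,-345,0,-0.1],[0,0,-21.5,504,-345,0,-0.1],[0,0,-21.5,504,-345,0,-0.1]]' 20; python3 go.py .560,-.0765,.15,40.5
```

```text
.560,-.0765,.15,40.5 turn [ -0.     0.   -21.49] shift [ 504.5 -345.2   79.6]
clock: 2.8
ee_pos: [0.4349, -0.2444, 0.23]
tool_rot: [0.0, 0.938, 0.346, 0.0]
force: [0.5, 0.4, 0.1]
gripper_width: 0.0515
finger_force: 0.0
t 2.8 tcp [ 0.4349 -0.2444  0.23  ] yaw 40.5 zax [ 0.001 -0.001 -1.   ] w 0.0515 ff 0.0 F [0.5 0.4 0.1]
.560,-.0765,.15,40.5 turn [ 0.05 -0.01  0.  ] shift [204.2 -46.5  80. ]
```

```bash
python3 -m handwheel '[[0,0,0,204,-46,50,-0.1],[0,0,0,204,-46,80,-0.1],[0,0,0,204,-46,80,-0.1],[0,0,0,204,-46,80,-0.1],[0,0,0,204,-46,80,-0.1],[0,0,0,204,-46,80,-0.1]]' 20; python3 go.py .560,-.0765,.048,40.5; python3 - <<'E'
from h import *
c=camera("scene");cv2.imwrite("pics/s1.png",cv2.resize(c["pixels"][120:240,280:430],None,fx=5,fy=5,interpolation=cv2.INTER_CUBIC))
E
```

```text
clock: 3.4
ee_pos: [0.5591, -0.0756, 0.1474]
tool_rot: [-0.001, 0.938, 0.348, -0.001]
force: [0.4, -0.5, -0.5]
gripper_width: 0.0512
finger_force: 0.0
t 3.4 tcp [ 0.5591 -0.0756  0.1474] yaw 40.72 zax [-0.003  0.001 -1.   ] w 0.0512 ff 0.0 F [ 0.4 -0.5 -0.5]
.560,-.0765,.048,40.5 turn [-0.17  0.08  0.22] shift [ 0.2  1.5 99.4]
```

View pics/s1.png

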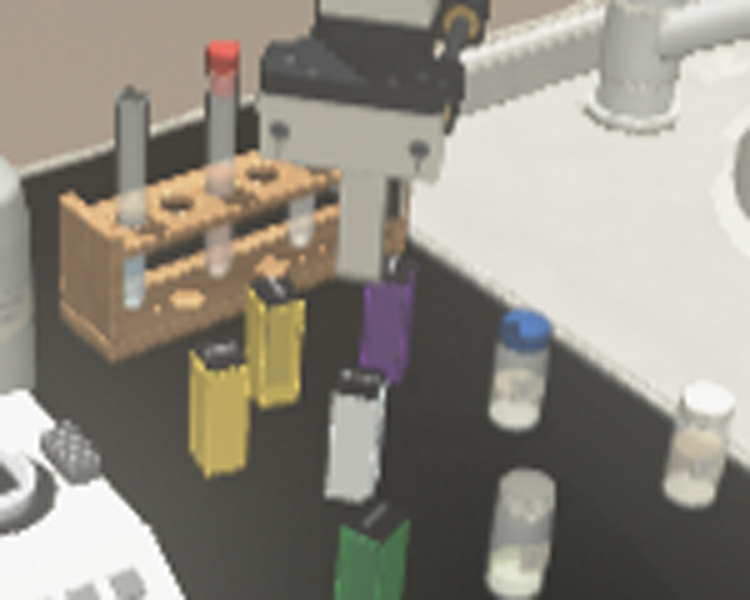

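The open fingers hang right over the standard (near fingertip at about pixel (352,176), standard at (351,207)). Checking the tip against the calibration, then descending.

```bash
python3 - <<'E'
from h import *
import pickle
S=pickle.load(open("C.pkl","rb"))["scene"]
for k in (.026,.030,.044):
  for e in(-.0075,.0075): print(k,e,((proj(S,np.array([.5591,-.0756,.1364])+k*np.array([-.652,.758,0])+e*np.array([.758,.652,0]))-[280,120])*5+2.5).round())
E
python3 -m handwheel '[[0,0,0,0,0,40,-0.1],[0,0,0,0,0,70,-0.1],[0,0,0,0,0,90,-0.1],[0,0,0,0,0,100,-0.1],[0,0,0,0,0,102,-0.1],[0,0,0,0,0,102,-0.1]]' 20; python3 go.py .560,-.0765,.048,40.5;python3 - <<'E'
from h import *
c=camera("scene");cv2.imwrite("pics/s2.png",cv2.resize(c["pixels"][160:240,300:400],None,fx=7,fy=7,interpolation=cv2.INTER_CUBIC))
E
```

```text
0.026 -0.0075 [379. 280.]
0.026 0.0075 [345. 275.]
0.03 -0.0075 [377. 285.]
0.03 0.0075 [343. 280.]
0.044 -0.0075 [371. 302.]
0.044 0.0075 [337. 297.]
clock: 4.05
ee_pos: [0.5597, -0.0794, 0.0488]
tool_rot: [0.0, 0.938, 0.346, 0.001]
force: [0.1, 1.3, 0.3]
gripper_width: 0.0512
finger_force: 0.0
t 4.05 tcp [ 0.5597 -0.0794  0.0488] yaw 40.47 zax [ 0.001 -0.    -1.   ] w 0.0512 ff 0.0 F [0.1 1.3 0.3]
.560,-.0765,.048,40.5 turn [ 0.07 -0.04 -0.03] shift [ 2.1 -2.1  0.8]
```

View pics/s2.png

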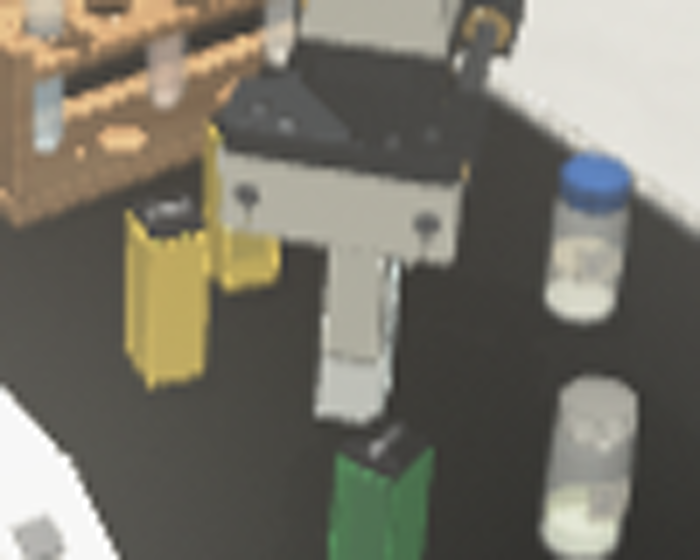

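The finger covers the middle of the frosted face (crop x 330–382, face ~322–390), so the grip is centred. Closing now.

```bash
python3 -m handwheel '[[0,0,0,0,0,0,-0.1],[0,0,0,0,0,0,-0.1]]' 20; python3 go.py .560,-.0765,.048,40.5
```

```text
clock: 4.3
ee_pos: [0.56, -0.0789, 0.0489]
tool_rot: [0.001, 0.938, 0.346, 0.001]
force: [0.1, -0.5, -0.6]
gripper_width: 0.051
finger_force: 0.0
t 4.3 tcp [ 0.56   -0.0789  0.0489] yaw 40.51 zax [ 0.002 -0.001 -1.   ] w 0.051 ff 0.0 F [ 0.1 -0.5 -0.6]
.560,-.0765,.048,40.5 turn [ 0.1  -0.07  0.01] shift [ 1.5 -1.8  0.9]
```

```bash
python3 -m handwheel '[[0,0,0,1,-1.5,1,-0.1],[0,0,0,1,-1.5,1,0.2],[0,0,0,1,-1.5,1,0.4],[0,0,0,1,-1.5,1,1],[0,0,0,1,-1.5,1,1],[0,0,0,1,-1.5,1,1],[0,0,0,1,-1.5,1,1],[0,0,0,1,-1.5,1,1]]' 20; python3 go.py
```

```text
clock: 5.1
ee_pos: [0.5589, -0.0768, 0.0466]
tool_rot: [-0.0, 0.938, 0.346, 0.0]
force: [0.1, 0.1, 0.1]
gripper_width: 0.0219
finger_force: 20.0
t 5.1 tcp [ 0.5589 -0.0768  0.0466] yaw 40.51 zax [-0.  0. -1.] w 0.0219 ff 20.0 F [0.1 0.1 0.1]
```

```bash
python3 -m handwheel '[[0,0,0,0,0,-15,1],[0,0,0,0,0,-45,1],[0,0,0,0,0,-80,1],[0,0,0,0,0,-120,1],[0,0,0,0,0,-135,1],[0,0,0,0,0,-135,1]]' 25; python3 go.py .587,.1074,.18,85.64
```

```text
clock: 5.7
ee_pos: [0.561, -0.0773, 0.1855]
tool_rot: [0.002, 0.938, 0.346, 0.003]
force: [0.2, -0.4, -0.4]
gripper_width: 0.0215
finger_force: 25.0
t 5.7 tcp [ 0.561  -0.0773  0.1855] yaw 40.51 zax [ 0.006 -0.001 -1.   ] w 0.0215 ff 25.0 F [ 0.2 -0.4 -0.4]
.587,.1074,.18,85.64 turn [  0.37  -0.09 -45.13] shift [ 139.8 -123.6    5.4]
```

```bash
python3 -m handwheel '[[0,0,-7.5,23,-20,0,1],[0,0,-15,47,-41,0,1],[0,0,-22.5,70,-62,0,1],[0,0,-30,93,-82,0,1],[0,0,-37.5,117,-103,0,1],[0,0,-45.1,140,-123.5,0,1],[0,0,-45.1,140,-123.5,0,1],[0,0,-45.1,140,-123.5,0,1]]'; python3 go.py .587,.1074,.13,85.64; python3 - <<'E'
from h import *
o=[]
for n in("scene","top"):
    c=camera(n);i=c["pixels"]
    i=i[150:240,230:330] if n=="scene" else i[130:220,240:340]
    o.append(cv2.resize(i,(400,360),interpolation=cv2.INTER_CUBIC))
cv2.imwrite("pics/w.png",np.hstack(o))
E
```

```text
clock: 6.5
ee_pos: [0.5839, 0.1083, 0.1792]
tool_rot: [-0.001, 0.734, 0.68, -0.002]
force: [0.3, 0.8, -0.1]
gripper_width: 0.0223
finger_force: 25.0
t 6.5 tcp [0.5839 0.1083 0.1792] yaw 85.62 zax [-0.004 -0.001 -1.   ] w 0.0223 ff 25.0 F [ 0.3  0.8 -0.1]
.587,.1074,.13,85.64 turn [-0.2   0.05 -0.02] shift [-0.6  3.3 49.2]
```

View pics/w.png

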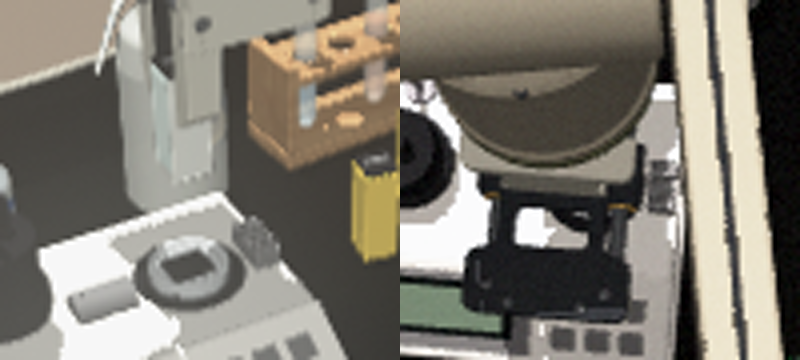

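The scene picture shows the standard held upright above the well (well at ~(277,216)), nothing in the way. Cross-checking the well axis in the scene camera before lowering.

```bash
python3 - <<'E'
from h import *
import pickle
S=pickle.load(open("C.pkl","rb"))["scene"]
g=cv2.cvtColor(S["pixels"],cv2.COLOR_BGR2GRAY)[200:232,258:298].astype(np.float32)
big=cv2.resize(g,None,fx=8,fy=8,interpolation=cv2.INTER_CUBIC)
for th in(90,120,150):
  cs,_=cv2.findContours((big<th).astype(np.uint8),cv2.RETR_LIST,cv2.CHAIN_APPROX_NONE)
  for c in cs:
    if cv2.contourArea(c)>1500:
        e=cv2.fitEllipse(c);u,v=(np.array(e[0])+.5)/8-.5+[258,200]
        print(th,cv2.contourArea(c)/64,(round(u,2),round(v,2)),np.array(e[1])/8,onz(S,u,v,.068)[:2],onz(S,u,v,.060)[:2])
for z in(.06,.064,.068): print(z,proj(S,[.587,.1074,z]))
E
python3 go.py .587,.1074,.13,85.64
```

```text
90 25.8828125 (np.float64(276.43), np.float64(216.11)) [ 4.78786278 10.07879353] [0.58605965 0.10992005] [0.59495507 0.10513808]
90 39.078125 (np.float64(293.94), np.float64(202.12)) [ 6.25381136 11.63415813] [0.60757997 0.05216474] [0.61679139 0.0465347 ]
90 26.6796875 (np.float64(260.3), np.float64(202.16)) [5.44257498 7.92828083] [0.6493264  0.11436877] [0.65915082 0.10965213]
120 106.625 (np.float64(276.78), np.float64(218.17)) [15.90690804 25.60617638] [0.57955804 0.11287616] [0.58835799 0.1081376 ]
120 57.7421875 (np.float64(276.51), np.float64(216.02)) [ 6.34071732 12.43967533] [0.5862181  0.10964317] [0.59511585 0.10485714]
120 47.484375 (np.float64(293.84), np.float64(202.43)) [ 6.71027088 12.19237614] [0.60673765 0.05297569] [0.6159367  0.04735756]
120 33.1640625 (np.float64(260.62), np.float64(202.25)) [5.7732358  8.88702393] [0.64865054 0.11393645] [0.65846503 0.10921346]
150 142.3125 (np.float64(276.79), np.float64(218.22)) [16.37804413 26.0683136 ] [0.57941773 0.11293433] [0.58821563 0.10819662]
150 68.3515625 (np.float64(276.5), np.float64(215.96)) [ 7.08319044 13.11153793] [0.58642237 0.10954366] [0.59532312 0.10475616]
150 129.0234375 (np.float64(293.12), np.float64(206.74)) [10.23927116 19.22660255] [0.59414189 0.06281323] [0.60315599 0.05733955]
150 38.7421875 (np.float64(260.94), np.float64(202.28)) [5.92841339 9.95472145] [0.64815575 0.11340001] [0.65796298 0.10866914]
0.06 [277.39875097 218.38191529]
0.064 [277.31533379 216.92860421]
0.068 [277.23146632 215.46744828]
t 6.6 tcp [0.5844 0.1071 0.1801] yaw 85.5 zax [-0.002 -0.001 -1.   ] w 0.022 ff 25.0 F [ 0.2  0.2 -1.4]
.587,.1074,.13,85.64 turn [-0.13  0.05 -0.14] shift [ 0.5  2.7 50.1]
```

```bash
python3 -m handwheel '[[0,0,0,0,3,20,1],[0,0,0,0,3,45,1],[0,0,0,0,3,55,1],[0,0,0,0,3,55,1],[0,0,0,0,3,55,1]]'; python3 go.py .5875,.107,.0806,85.64; python3 - <<'E'
from h import *
c=camera("scene");i=c["pixels"][180:240,240:320]
cv2.imwrite("pics/w2.png",cv2.resize(i,(800,600),interpolation=cv2.INTER_CUBIC))
E
```

```text
clock: 7.1
ee_pos: [0.5883, 0.1072, 0.1272]
tool_rot: [0.0, 0.734, 0.679, 0.0]
force: [0.6, 0.7, -0.5]
gripper_width: 0.0223
finger_force: 25.0
t 7.1 tcp [0.5883 0.1072 0.1272] yaw 85.55 zax [ 0. -0. -1.] w 0.0223 ff 25.0 F [ 0.6  0.7 -0.5]
.5875,.107,.0806,85.64 turn [ 0.01 -0.   -0.09] shift [-0.3 -0.8 46.6]
```

View pics/w2.png

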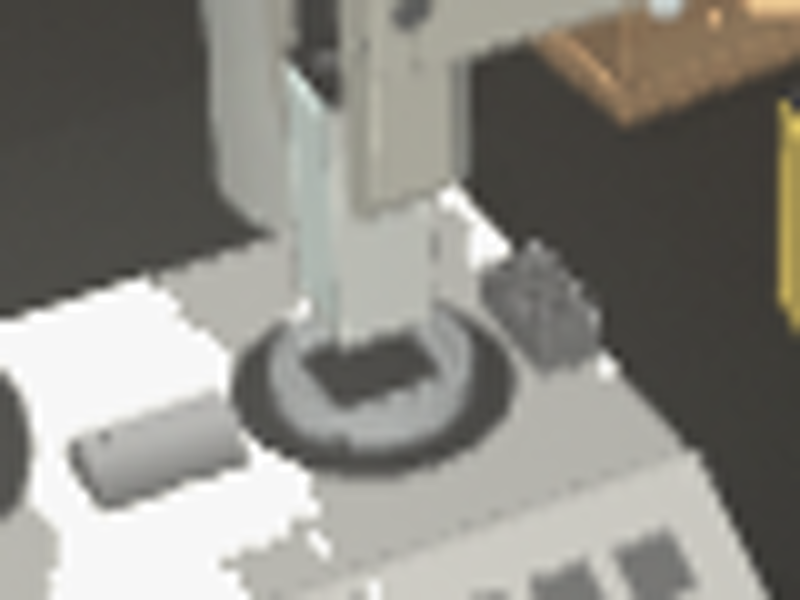

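The standard's lower corners (340,345), (435,305) in the crop line up over the well's corners (345,405), (437,375) once dropped ~50 px. Lowering.

```bash
python3 -m handwheel '[[0,0,0,0,-0.5,8,1],[0,0,0,0,-0.5,14,1],[0,0,0,0,-0.5,20,1],[0,0,0,0,-0.5,26,1],[0,0,0,0,-0.5,26,1]]'; python3 go.py .5875,.107,.0806,85.64
```

```text
clock: 7.65
ee_pos: [0.5867, 0.1077, 0.0991]
tool_rot: [-0.001, 0.734, 0.68, -0.001]
force: [-0.5, 0.8, -1.4]
gripper_width: 0.0221
finger_force: 25.0
t 7.65 tcp [0.5867 0.1077 0.0991] yaw 85.62 zax [-0.002 -0.    -1.   ] w 0.0221 ff 25.0 F [-0.5  0.8 -1.4]
.5875,.107,.0806,85.64 turn [-0.12  0.02 -0.02] shift [-0.7  0.9 18.5]
```

```bash
python3 -m handwheel '[[0,0,0,0,0.5,6,1],[0,0,0,0,0.5,12,1],[0,0,0,0,0.5,17,1],[0,0,0,0,0.5,17,1],[0,0,0,0,0.5,17,1]]'; python3 go.py .5875,.107,.0806,85.64
```

```text
clock: 8.15
ee_pos: [0.588, 0.1077, 0.0834]
tool_rot: [-0.0, 0.734, 0.679, -0.0]
force: [-0.9, -0.5, -0.2]
gripper_width: 0.0217
finger_force: 25.0
t 8.15 tcp [0.588  0.1077 0.0834] yaw 85.61 zax [-0. -0. -1.] w 0.0217 ff 25.0 F [-0.9 -0.5 -0.2]
.5875,.107,.0806,85.64 turn [-0.02  0.   -0.03] shift [-0.8 -0.5  2.8]
```

```bash
python3 -m handwheel '[[0,0,0,0,0,1,1],[0,0,0,0,0,2,1],[0,0,0,0,0,3,1],[0,0,0,0,0,3,1],[0,0,0,0,0,3,1]]'; python3 go.py .5875,.107,.0806,85.64
```

```text
clock: 8.65
ee_pos: [0.5881, 0.1078, 0.082]
tool_rot: [-0.0, 0.734, 0.68, 0.0]
force: [-8.0, 0.3, 10.4]
gripper_width: 0.0218
finger_force: 25.0
t 8.65 tcp [0.5881 0.1078 0.082 ] yaw 85.62 zax [-0.  0. -1.] w 0.0218 ff 25.0 F [-8.   0.3 10.4]
.5875,.107,.0806,85.64 turn [-0.   -0.   -0.02] shift [-0.9 -0.5  1.4]
```

```bash
python3 -m handwheel '[[0,0,0,0,-1,0,1],[0,0,0,0,-1,1,1],[0,0,0,0,-1,1,1]]' 10; python3 go.py; python3 -m handwheel '[[0,0,0,0,0,-1,0.4],[0,0,0,0,0,-1,0.3],[0,0,0,0,0,-1,0],[0,0,0,0,0,-1,-0.1],[0,0,0,0,0,-1,-0.1]]' ; python3 go.py
```

```text
clock: 8.95
ee_pos: [0.588, 0.1079, 0.0818]
tool_rot: [0.001, 0.734, 0.68, 0.001]
force: [-5.9, -0.4, 12.9]
gripper_width: 0.0221
finger_force: 10.0
t 8.95 tcp [0.588  0.1079 0.0818] yaw 85.61 zax [ 0.002  0.    -1.   ] w 0.0221 ff 10.0 F [-5.9 -0.4 12.9]
clock: 9.45
ee_pos: [0.5871, 0.1078, 0.0804]
tool_rot: [-0.0, 0.734, 0.68, -0.0]
force: [-0.5, -0.6, 0.1]
gripper_width: 0.0492
finger_force: 0.0
t 9.45 tcp [0.5871 0.1078 0.0804] yaw 85.61 zax [-0. -0. -1.] w 0.0492 ff 0.0 F [-0.5 -0.6  0.1]
```

```bash
python3 -m handwheel '[[0,0,0,0,0,-15,-0.1],[0,0,0,0,0,-45,-0.1],[0,0,0,0,0,-90,-0.1],[0,0,0,0,0,-130,-0.5],[0,0,-8,0,0,-140,-1],[0,0,-16,0,0,-140,-1],[0,0,-24,0,0,-140,-1],[0,0,-32,0,0,-140,-1]]'; python3 go.py .595,.2125,.22,175.64; python3 - <<'E'
from h import *
c=camera("scene");i=c["pixels"][170:240,205:305]
cv2.imwrite("pics/w3.png",cv2.resize(i,(800,560),interpolation=cv2.INTER_CUBIC))
E
```

```text
clock: 10.25
ee_pos: [0.5874, 0.1079, 0.2223]
tool_rot: [0.001, 0.515, 0.857, 0.0]
force: [0.3, -0.3, -0.8]
gripper_width: 0.0867
finger_force: 0.0
t 10.25 tcp [0.5874 0.1079 0.2223] yaw 117.94 zax [ 0.002  0.    -1.   ] w 0.0867 ff 0.0 F [ 0.3 -0.3 -0.8]
.595,.2125,.22,175.64 turn [  0.06   0.07 -57.7 ] shift [88.9 55.7  2.3]
```

View pics/w3.png

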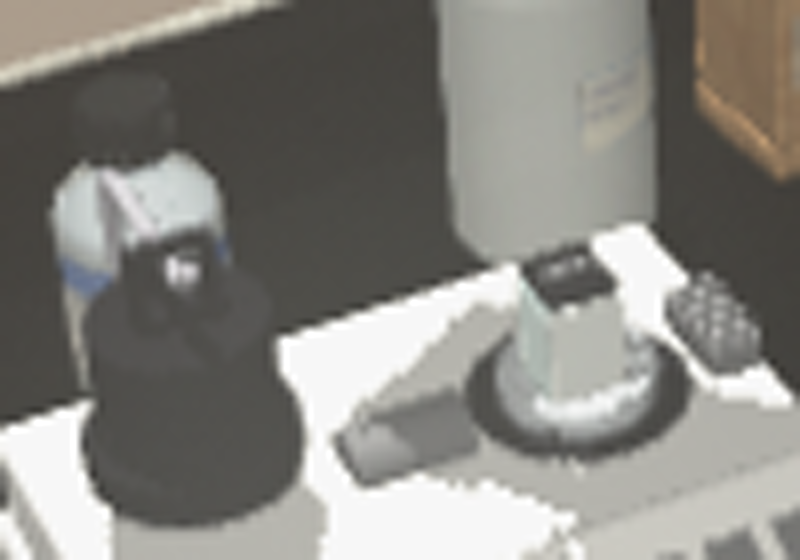

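The standard stands seated in the well (lid at crop (567,262)), frosted face towards -x; the shield hangs upright at crop (190,400). A numeric check of both.

```bash
python3 - <<'E'
from h import *
import pickle
S=pickle.load(open("C.pkl","rb"))["scene"]
f=lambda p:((proj(S,p)-[205,170])*8+3.5)
print("lid",f([.5875,.1077,.098]).round(),"lid if 5mm up",f([.5875,.1077,.103]).round())
t=np.linspace(0,6.283,60)
for x,y in((.595,.2125),(.592,.2125),(.595,.2095)):
  for z0 in(.080,):
    for r,z in((.0275,0),(.0275,.012),(.023,.046)):
        q=np.array([f([x+r*np.cos(a),y+r*np.sin(a),z0+z]) for a in t]);print((x,y),r,z,"L",q[:,0].min().round(),"R",q[:,0].max().round(),"T",q[:,1].min().round(),"B",q[:,1].max().round())
E
```

```text
lid [574. 277.] lid if 5mm up [573. 262.]
(0.595, 0.2125) 0.0275 0 L 89.0 R 312.0 T 391.0 B 532.0
(0.595, 0.2125) 0.0275 0.012 L 82.0 R 307.0 T 354.0 B 494.0
(0.595, 0.2125) 0.023 0.046 L 82.0 R 275.0 T 258.0 B 373.0
(0.592, 0.2125) 0.0275 0 L 93.0 R 317.0 T 397.0 B 538.0
(0.592, 0.2125) 0.0275 0.012 L 87.0 R 313.0 T 360.0 B 501.0
(0.592, 0.2125) 0.023 0.046 L 87.0 R 281.0 T 264.0 B 380.0
(0.595, 0.2095) 0.0275 0 L 100.0 R 322.0 T 387.0 B 527.0
(0.595, 0.2095) 0.0275 0.012 L 93.0 R 318.0 T 350.0 B 490.0
(0.595, 0.2095) 0.023 0.046 L 94.0 R 286.0 T 254.0 B 369.0
```

```bash
python3 -m handwheel '[[0,0,-8,12,8,0,-1],[0,0,-16,25,16,0,-1],[0,0,-24,38,24,0,-1],[0,0,-32,51,32,0,-1],[0,0,-40,64,40,0,-1],[0,0,-48,76,48,0,-1],[0,0,-57.7,89,56,0,-1],[0,0,-57.7,89,56,0,-1]]' 15; python3 go.py .596,.2125,.108,175.64
```

```text
clock: 11.1
ee_pos: [0.5955, 0.2143, 0.2215]
tool_rot: [0.0, 0.04, 0.999, 0.0]
force: [-0.5, -0.5, -0.5]
gripper_width: 0.0933
finger_force: 0.0
t 11.1 tcp [0.5955 0.2143 0.2215] yaw 175.44 zax [ 0.001  0.001 -1.   ] w 0.0933 ff 0.0 F [-0.5 -0.5 -0.5]
.596,.2125,.108,175.64 turn [ 0.05  0.03 -0.2 ] shift [ -0.6  -1.8 113.5]
```

```bash
python3 -m handwheel '[[0,0,0,0,-1,30,-1],[0,0,0,0,-1,60,-1],[0,0,0,0,-1,90,-1],[0,0,0,0,-1,108,-1],[0,0,0,0,-1,113,-1],[0,0,0,0,-1,113,-1],[0,0,0,0,-1,113,-1]]' 15; python3 go.py .596,.2125,.108,175.64
```

```text
clock: 11.8
ee_pos: [0.5964, 0.2116, 0.1094]
tool_rot: [0.001, 0.042, 0.999, 0.0]
force: [0.1, -1.1, 0.3]
gripper_width: 0.0933
finger_force: 0.0
t 11.8 tcp [0.5964 0.2116 0.1094] yaw 175.2 zax [ 0.002  0.    -1.   ] w 0.0933 ff 0.0 F [ 0.1 -1.1  0.3]
.596,.2125,.108,175.64 turn [ 0.04  0.12 -0.44] shift [0.5 0.9 1.4]
```

```bash
python3 -m handwheel '[[0,0,0,0,0,1,-0.6],[0,0,0,0,0,1,-0.3],[0,0,0,0,0,1,-0.1],[0,0,0,0,0,1,0.1],[0,0,0,0,0,1,1],[0,0,0,0,0,1,1],[0,0,0,0,0,1,1],[0,0,0,0,0,1,1]]' 12; python3 go.py .596,.2125,.108,175.64;  python3 - <<'E'
from h import *
c=camera("scene");i=c["pixels"][170:240,205:305]
cv2.imwrite("pics/w4.png",cv2.resize(i,(800,560),interpolation=cv2.INTER_CUBIC))
E
```

```text
clock: 12.6
ee_pos: [0.5954, 0.2116, 0.1066]
tool_rot: [-0.0, 0.041, 0.999, -0.0]
force: [-0.1, 0.5, 0.5]
gripper_width: 0.0471
finger_force: 12.0
t 12.6 tcp [0.5954 0.2116 0.1066] yaw 175.31 zax [-0. -0. -1.] w 0.0471 ff 12.0 F [-0.1  0.5  0.5]
.596,.2125,.108,175.64 turn [-0.   -0.01 -0.33] shift [-0.5  0.9 -1.4]
```

View pics/w4.png

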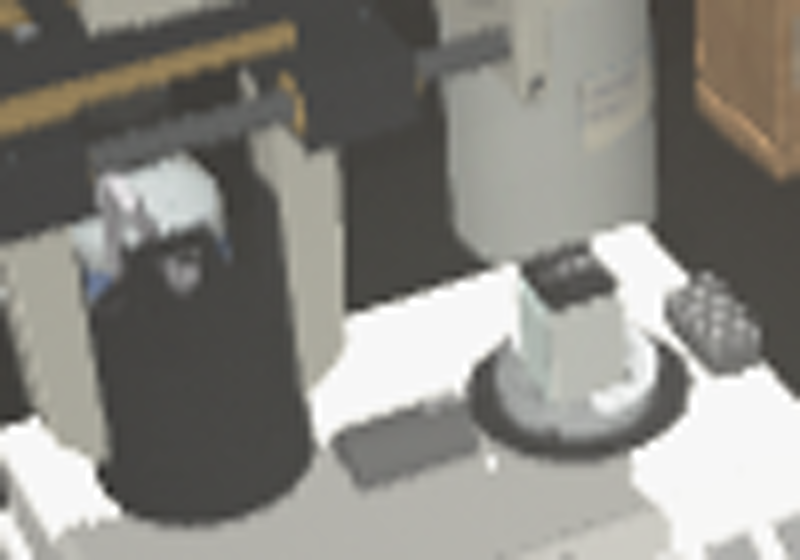

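The fingers hold the tower on both sides, hook between them; the shield's skirt spans crop x 100–312, bottom ~523, still upright. Lifting 9 mm and going to -x.

```bash
python3 -m handwheel '[[0,0,0,0,0,-4,1],[0,0,0,0,0,-9,1],[0,0,0,0,0,-9.5,1],[0,0,0,0,0,-9.5,1],[0,0,0,0,0,-9.5,1]]' 15; python3 go.py
```

```text
clock: 13.15
ee_pos: [0.5954, 0.2117, 0.1162]
tool_rot: [0.0, 0.041, 0.999, 0.0]
force: [0.4, 0.0, -0.3]
gripper_width: 0.047
finger_force: 15.0
t 13.15 tcp [0.5954 0.2117 0.1162] yaw 175.31 zax [ 0.  0. -1.] w 0.047 ff 15.0 F [ 0.4  0.  -0.3]
```

```bash
python3 -m handwheel '[[0,0,0,10,0,0,1],[0,0,0,25,0,0,1],[0,0,0,45,0,0,1],[0,0,0,60,0,0,1],[0,0,0,65,0,0,1],[0,0,0,65,0,0,1]]' ; python3 go.py; python3 -m handwheel '[[0,0,0,0,0,-25,1],[0,0,0,0,0,-60,1],[0,0,0,0,0,-80,1],[0,0,0,0,0,-80,1]]'; python3 go.py .587,.1077,.185,175.64; python3 - <<'E'
from h import *
o=[]
for n in("scene","top"):
    c=camera(n);i=c["pixels"]
    i=i[130:250,200:300] if n=="scene" else i[140:260,210:310]
    o.append(cv2.resize(i,(400,480),interpolation=cv2.INTER_CUBIC))
cv2.imwrite("pics/w5.png",np.hstack(o))
E
```

```text
clock: 13.75
ee_pos: [0.5299, 0.2171, 0.1161]
tool_rot: [-0.0, 0.041, 0.999, -0.0]
force: [0.3, -0.8, 0.0]
gripper_width: 0.0467
finger_force: 15.0
t 13.75 tcp [0.5299 0.2171 0.1161] yaw 175.34 zax [-0. -0. -1.] w 0.0467 ff 15.0 F [ 0.3 -0.8  0. ]
clock: 14.15
ee_pos: [0.5335, 0.2176, 0.2005]
tool_rot: [0.003, 0.041, 0.999, 0.001]
force: [-0.1, -0.1, -0.8]
gripper_width: 0.0469
finger_force: 15.0
t 14.15 tcp [0.5335 0.2176 0.2005] yaw 175.3 zax [ 0.007  0.002 -1.   ] w 0.0469 ff 15.0 F [-0.1 -0.1 -0.8]
.587,.1077,.185,175.64 turn [ 0.15  0.39 -0.34] shift [ -62.2 -105.1   15.7]
```

View pics/w5.png

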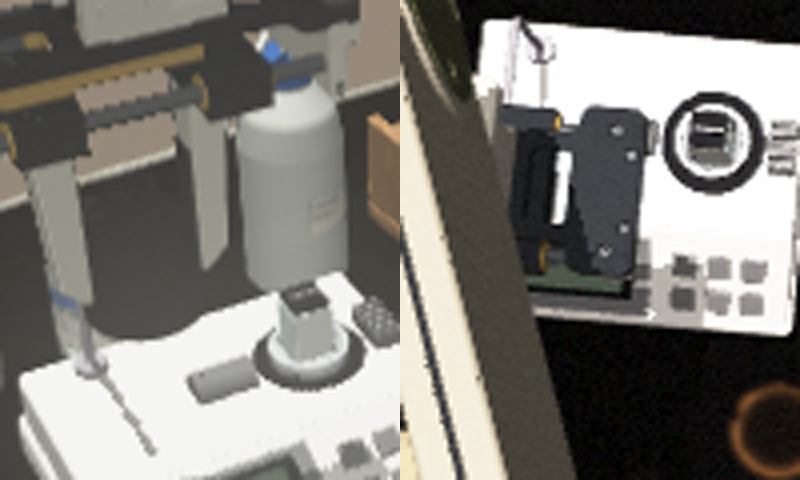

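The hook is bare (shield off it, held between the fingers: 47 mm at 15 N) and the standard is seated at top-crop (712,135), centred in the ring. Moving over the well.

```bash
python3 -m handwheel '[[0,0,0,-12,-20,0,1],[0,0,0,-27,-45,0,1],[0,0,0,-42,-70,0,1],[0,0,0,-54,-92,0,1],[0,0,0,-62,-105,0,1],[0,0,0,-62,-105,0,1],[0,0,0,-62,-105,0,1]]' ; python3 go.py .587,.1077,.140,175.64
```

```text
clock: 14.95
ee_pos: [0.5833, 0.1076, 0.1951]
tool_rot: [-0.001, 0.041, 0.999, 0.0]
force: [-0.2, 0.6, -0.2]
gripper_width: 0.0468
finger_force: 15.0
t 14.95 tcp [0.5833 0.1076 0.1951] yaw 175.28 zax [-0.002  0.    -1.   ] w 0.0468 ff 15.0 F [-0.2  0.6 -0.2]
.587,.1077,.140,175.64 turn [ 0.02 -0.1  -0.36] shift [-3.8  0.3 55.1]
```

```bash
python3 -m handwheel '[[0,0,0,-3.5,0,20,1],[0,0,0,-3.5,0,45,1],[0,0,0,-3.5,0,55,1],[0,0,0,-3.5,0,55,1],[0,0,0,-3.5,0,55,1],[0,0,0,-3.5,0,55,1]]' ; python3 go.py .587,.1077,.0866,175.64; python3 - <<'E'
from h import *
c=camera("scene");g=cv2.cvtColor(c["pixels"],cv2.COLOR_BGR2GRAY).astype(int)
s=sense();x,y,z=s["ee_pos"]
t=np.linspace(0,6.283,90)
for dx in(0,.003,-.003):
    q=np.array([proj(c,[x+dx+.0275*np.cos(a),y+.0275*np.sin(a),z-.0266]) for a in t])
    print(dx,"L",q[:,0].min(),"R",q[:,0].max(),"B",q[:,1].max(),q[q[:,1].argmax(),0])
r=int(q[:,1].mean());
for v in range(r-3,r+14): print(v,g[v,256:300])
E
```

```text
clock: 15.55
ee_pos: [0.5882, 0.1074, 0.1427]
tool_rot: [0.001, 0.041, 0.999, 0.0]
force: [-0.3, 0.5, -0.8]
gripper_width: 0.047
finger_force: 15.0
t 15.55 tcp [0.5882 0.1074 0.1427] yaw 175.33 zax [ 0.002  0.    -1.   ] w 0.047 ff 15.0 F [-0.3  0.5 -0.8]
.587,.1077,.0866,175.64 turn [ 0.03  0.13 -0.31] shift [ 1.3  0.2 56.1]
0 L 262.5482016923074 R 289.24162792620075 B 204.9124701125159 274.95407127794783
0.003 L 261.84421570600944 R 288.48041861860895 B 204.17328722653863 274.204233724916
-0.003 L 263.25545020713537 R 290.0063448422936 B 205.65515962742336 275.70746600486217
194 [ 78  78  79  92 138 151 170 170 171 167 116  77  77  78  76  76  76  76
  75  75  75  74  73  74  73  73  72  71  70  70  69  70  70  67  67  66
  67  65  66  65  65  64  64  63]
195 [ 79  78  80  79  86 121 166 171 171 168 133  77  77  76  76  76  77  76
  76  76  75  75  74  73  73  74  73  71  70  71  71  70  69  67  67  66
  66  66  66  65  64  64  63  63]
196 [ 80  79  79  78  81 108 154 133 138 150 123  77  78  78  77  78  77  76
  76  75  75  75  75  75  74  73  73  72  71  71  71  70  69  68  67  6
[... 1911 characters left out ...]
7 247 247 247 247 247 228 183 200 136  80
  80  79  80  89 113 171 169 168 197 244 247 247 247 247 152 118 113 108
 114 104 109 110 105  68  67  66]
208 [247 247 247 247 247 247 247 247 247 247 247 247 247 240 181 189 202 135
  91 112 167 170 170 189 187 184 190 238 247 247 247 247 121 103 103 109
 116 113 116 110  98  89  74  67]
209 [247 247 247 247 247 247 247 247 247 247 247 247 247 242 180 182 195 182
 171 169 188 189 185 185 184 185 191 240 247 247 247 247 109 102 109 119
 113 101 116 115 109 113  74  69]
210 [247 247 247 247 247 247 247 247 247 247 247 247 247 241 181 181 182 187
 189 186 187 186 185 185 185 184 185 195 226 244 247 247 182 105 108 119
 129 112 121 102 104 118 104  91]
```

```bash
python3 - <<'E'
from h import *
import pickle
c=pickle.load(open("C.pkl","rb"))["scene"]
t=np.linspace(0,6.283,2000)
for x,y in((.587,.1077),(.590,.1077),(.584,.1077),(.587,.1107),(.587,.1047)):
    for z in (.1425,):
        q=np.array([proj(c,[x+.0275*np.cos(a),y+.0275*np.sin(a),z-.0266]) for a in t])
        o=[]
        for v in(201,202,203):
            k=q[np.abs(q[:,1]-v)<.1];k=k[k[:,0]>276];o.append(k[:,0].mean().round(1) if len(k) else None)
        print(x,y,o)
E
python3 go.py .587,.1077,.0866,175.64
```

```text
0.587 0.1077 [np.float64(287.6), np.float64(286.5), np.float64(285.0)]
0.59 0.1077 [np.float64(286.1), np.float64(284.7), np.float64(282.8)]
0.584 0.1077 [np.float64(289.0), np.float64(288.1), np.float64(286.9)]
0.587 0.1107 [np.float64(286.8), np.float64(285.9), np.float64(284.6)]
0.587 0.1047 [np.float64(288.4), np.float64(287.1), np.float64(285.3)]
t 15.6 tcp [0.5882 0.1073 0.1428] yaw 175.33 zax [ 0.002  0.    -1.   ] w 0.0471 ff 15.0 F [-1.1 -0.5 -0.1]
.587,.1077,.0866,175.64 turn [ 0.03  0.13 -0.31] shift [ 1.4  0.3 56.2]
```

```bash
python3 -m handwheel '[[0,0,0,1.5,0,15,1],[0,0,0,1.5,0,30,1],[0,0,0,1.5,0,40,1],[0,0,0,1.5,0,44,1],[0,0,0,1.5,0,44,1],[0,0,0,1.5,0,44,1]]' ; python3 go.py .5865,.1077,.0866,175.64
```

```text
clock: 16.2
ee_pos: [0.5858, 0.107, 0.0968]
tool_rot: [-0.0, 0.041, 0.999, -0.0]
force: [1.0, -0.4, -1.0]
gripper_width: 0.0466
finger_force: 15.0
t 16.2 tcp [0.5858 0.107  0.0968] yaw 175.31 zax [-0. -0. -1.] w 0.0466 ff 15.0 F [ 1.  -0.4 -1. ]
.5865,.1077,.0866,175.64 turn [-0.   -0.02 -0.33] shift [-0.6  0.7 10.2]
```

```bash
python3 -m handwheel '[[0,0,0,-0.5,0.5,2,1],[0,0,0,-0.5,0.5,4,1],[0,0,0,-0.5,0.5,5,1],[0,0,0,-0.5,0.5,5,1],[0,0,0,-0.5,0.5,5,1]]' ; python3 go.py .5865,.1077,.0866,175.64
```

```text
clock: 16.7
ee_pos: [0.5864, 0.1075, 0.0921]
tool_rot: [-0.0, 0.041, 0.999, -0.0]
force: [0.1, 0.1, -0.4]
gripper_width: 0.0467
finger_force: 15.0
t 16.7 tcp [0.5864 0.1075 0.0921] yaw 175.31 zax [-0. -0. -1.] w 0.0467 ff 15.0 F [ 0.1  0.1 -0.4]
.5865,.1077,.0866,175.64 turn [-0.   -0.   -0.33] shift [-0.1  0.2  5.5]
```

Below the collar's top (foot ≈ 0.0655) with no force; continuing.

```bash
python3 -m handwheel '[[0,0,0,0,0,2,1],[0,0,0,0,0,4,1],[0,0,0,0,0,5,1],[0,0,0,0,0,5,1],[0,0,0,0,0,5,1]]' ; python3 go.py .5865,.1077,.0866,175.64
```

```text
clock: 17.2
ee_pos: [0.5869, 0.1074, 0.0879]
tool_rot: [0.001, 0.041, 0.999, -0.0]
force: [-0.9, -1.4, 6.0]
gripper_width: 0.0467
finger_force: 15.0
t 17.2 tcp [0.5869 0.1074 0.0879] yaw 175.31 zax [ 0.001 -0.    -1.   ] w 0.0467 ff 15.0 F [-0.9 -1.4  6. ]
.5865,.1077,.0866,175.64 turn [-0.01  0.06 -0.33] shift [0.4 0.3 1.3]
```

```bash
python3 -m handwheel '[[0,0,0,0,0,1.5,1],[0,0,0,0,0,1.5,1],[0,0,0,0,0,1.5,1]]' ; python3 go.py; python3 -m handwheel '[[0,0,0,0,0,0,-0.05],[0,0,0,0,0,0,-0.15],[0,0,0,0,0,0,-0.3],[0,0,0,0,0,-1,-0.35],[0,0,0,0,0,-1,-0.35]]'; python3 go.py
```

```text
clock: 17.5
ee_pos: [0.587, 0.1071, 0.0872]
tool_rot: [0.001, 0.041, 0.999, -0.0]
force: [-4.8, -3.4, 11.2]
gripper_width: 0.0467
finger_force: 15.0
t 17.5 tcp [0.587  0.1071 0.0872] yaw 175.29 zax [ 0.001 -0.001 -1.   ] w 0.0467 ff 15.0 F [-4.8 -3.4 11.2]
clock: 18.0
ee_pos: [0.5863, 0.1076, 0.0865]
tool_rot: [-0.0, 0.041, 0.999, 0.0]
force: [-0.6, -0.2, -0.3]
gripper_width: 0.0622
finger_force: 0.0
t 18.0 tcp [0.5863 0.1076 0.0865] yaw 175.31 zax [-0.  0. -1.] w 0.0622 ff 0.0 F [-0.6 -0.2 -0.3]
```

```bash
python3 -m handwheel '[[0,0,0,0,0,-15,-0.35],[0,0,0,0,0,-45,-0.35],[0,0,0,0,0,-90,-0.35],[0,0,0,0,0,-130,-0.35],[0,0,0,100,0,-150,-0.35],[0,0,0,150,-50,-150,-0.35],[0,0,0,180,-100,-150,-0.35],[0,0,0,200,-140,-150,-0.35]]'; python3 -m handwheel '[[0,0,0,0,-50,0,-0.35],[0,0,0,0,-100,0,-0.35],[0,0,0,0,-150,0,-0.35],[0,0,0,0,-200,0,-0.35],[0,0,0,0,-200,0,-0.35]]'; cat > v.py <<'E'
from h import *
S,T=camera("scene"),camera("top")
cv2.imwrite("pics/fs.png",S["pixels"]);cv2.imwrite("pics/ft.png",T["pixels"])
for n,t in(("scene","shield"),("top","shield")):
    r=silhouettes(n,t)
    for q in r[:2]:
        ys,xs=np.nonzero(q["pixels"]);print(n,q["confidence"],"L R T B",xs.min(),xs.max(),ys.min(),ys.max(),len(xs))
P={n:spot_point(n,"shield_foot") for n in("scene","top")};G={n:spot_point(n,"shield_grip") for n in("scene","top")}
uv=lambda r:(r[0]["position"][1]*640,r[0]["position"][0]*400)
for X in(P,G): 
    if X["scene"] and X["top"]: print(tri(S,uv(X["scene"]),T,uv(X["top"])))
t=np.linspace(0,6.283,200)
for n,c in(("scene",S),("top",T)):
  for z0 in(.06,.064):
    q=np.array([proj(c,[.587+r*np.cos(a),.1077+r*np.sin(a),z0+h]) for a in t for r,h in((.0275,0),(.0275,.012),(.023,.046))]+[proj(c,[.587+.076*b,.1077+b,z0+.068]) for b in(-.011,.011)])
    print("pred",n,z0,q.min(0).round(1),q.max(0).round(1))
g=cv2.cvtColor(T["pixels"],cv2.COLOR_BGR2GRAY).astype(np.float32)[150:205,262:314]
big=cv2.resize(g,None,fx=8,fy=8,interpolation=cv2.INTER_CUBIC)
cs,_=cv2.findContours((big<120).astype(np.uint8),cv2.RETR_EXTERNAL,cv2.CHAIN_APPROX_NONE)
for k in cs:
    if cv2.contourArea(k)>6000: print("top dark",(np.array(cv2.boundingRect(k))/8+[262,150,0,0]))
E
python3 v.py; python3 go.py
```

```text
clock: 18.8
ee_pos: [0.4153, 0.027, 0.2363]
tool_rot: [0.001, 0.04, 0.999, -0.0]
force: [0.6, -0.8, 0.6]
gripper_width: 0.0628
finger_force: 0.0
clock: 19.3
ee_pos: [0.3993, -0.1778, 0.2362]
tool_rot: [0.001, 0.044, 0.999, -0.001]
force: [-0.6, 0.5, 0.0]
gripper_width: 0.0627
finger_force: 0.0
scene 0.59 L R T B 265 290 190 225 702
top 0.8 L R T B 277 300 163 187 441
(array([0.58127944, 0.10715897, 0.06199884]), np.float64(0.0001397590588022232))
(array([0.59132842, 0.09984646, 0.07570229]), np.float64(0.0033413798607395255))
pred scene 0.06 [264.  191.1] [290.1 226.7]
pred scene 0.064 [263.9 189.5] [290.  225.2]
pred top 0.06 [275.5 161.8] [299.7 187.1]
pred top 0.064 [275.4 161.5] [299.6 186.9]
top dark [275.875 163.     25.75   25.625]
top dark [309.875 159.125   4.125  45.875]
t 19.7 tcp [ 0.4008 -0.1711  0.2351] yaw 175.45 zax [ 0.  0. -1.] w 0.0625 ff 0.0 F [ 0.3 -0.1  0.6]
```

```bash
python3 - <<'E'
from h import *
import pickle
S=pickle.load(open("C.pkl","rb"))["scene"]
g=cv2.cvtColor(cv2.imread("pics/fs.png"),cv2.COLOR_BGR2GRAY).astype(int)
print(g[186:228,262:293])
ex,ey=np.array([.997,-.076]),np.array([.076,.997])
for z0 in(.0605,.0635):
    f=lambda x,y,z:proj(S,np.r_[np.array([.587,.1077])+x*ex+y*ey,z0+z]).round(1)
    print(z0,"bail top corners",[f(x,y,.068) for x in(-.003,.003) for y in(-.011,.011)],"tower top L/R",f(-.013,.019,.046),f(.013,-.019,.046),"front",f(-.019,-.013,.046),"skirt bottom front",f(-.0225,-.016,0),f(-.025,.0115,0),f(-.0115,-.025,0))
E
```

```text
[[149 153 156 ...  73  73  72]
 [150 153 157 ...  73  73  73]
 [150 154 156 ...  74  73  73]
 ...
 [145 141 157 ... 247 247 247]
 [132 132 166 ... 247 247 247]
 [226 242 243 ... 247 247 247]]
0.0605 bail top corners [array([281.3, 191.6]), array([271.5, 194.7]), array([279.9, 190.2]), array([270.3, 193.2])] tower top L/R [270.7 207.1] [281.7 195.3] front [286.  203.9] skirt bottom front [288.7 221.7] [277.6 226.5] [290.1 217.5]
0.0635 bail top corners [array([281.2, 190.4]), array([271.5, 193.5]), array([279.9, 189. ]), array([270.2, 192. ])] tower top L/R [270.6 205.9] [281.6 194.1] front [286.  202.8] skirt bottom front [288.7 220.6] [277.5 225.4] [290.  216.5]
```

```bash
python3 - <<'E'
from h import *
g=cv2.cvtColor(cv2.imread("pics/fs.png"),cv2.COLOR_BGR2GRAY).astype(int)
np.set_printoptions(linewidth=200,threshold=10**6)
print("     ",np.arange(265,292))
for v in list(range(187,208))+list(range(214,229)): print(v,g[v,265:292])
E
```

```text
[265 266 267 268 269 270 271 272 273 274 275 276 277 278 279 280 281 282 283 284 285 286 287 288 289 290 291]
187 [159 161 163 164 165 165 165 165 165 165 164 162 161 169 170 166 159 148 143 138 131 119  73  74  73  73  73]
188 [159 162 162 165 165 166 165 165 165 165 164 163 160 165 164 158 153 147 143 138 132 120  73  74  73  74  73]
189 [159 161 162 165 166 165 166 166 166 166 165 163 161 161 159 155 151 149 144 139 132 122  75  74  74  75  74]
190 [160 161 163 165 166 166 166 166 165 165 164 163 160 142 130 119 126 149 145 140 133 122  75  75  75  74  74]
191 [160 163 163 165 166 166 165 165 165 163 134 134 117 104  96  88 100 149 145 141 134 123  76  76  75  74  75]
192 [159 162 164 164 166 165 164 137 136 119  98  98  87  83  82  82  90 149 145 141 134 122  80  76  76  75  75]
193 [160 162 163 164 166 163 133 101  99  88  84  84  84  90  88  81  86 134 145 141 135 124  82  76  76  77  76]
194 [159 161 162 164 164 163 114  86  85  84  83  85 109 110  94  80  85 127 145 141 134 125  84  77  77  77  75]
195 [159 160 163 164 164 162 103  83  84  85  87  88 100  99  88  81  83 107 1
[... 2413 characters left out ...]
 92 118 179 247]
223 [109 102 100  97  97  97  96  96  96  96  95  95  95  95  94  94  94  93  93  93  92  92  93 119 175 244 247]
224 [240 108 102 100  99  97  96  97  97  95  97  96  96  95  95  94  94  94  93  93  91  94 119 175 244 247 247]
225 [247 241 212 110 100 100 100  96  97  97  96  97  96  96  95  95  94  94  94  96 119 158 175 244 247 247 247]
226 [247 247 245 241 212 108 101 100 100  99  99  96  99  96  98  97  99 117 120 170 242 243 244 247 247 247 247]
227 [247 247 247 247 245 242 241 212 141 163 124 162 123 162 129 217 241 242 242 244 247 247 247 247 247 247 247]
228 [247 247 247 247 247 247 247 245 243 244 242 244 242 244 242 246 247 247 247 247 247 247 247 247 247 247 247]
```

```bash
python3 -c "
from station import job_done
print(job_done())"
```

```text
the job is handed in; nothing more can be done
None
```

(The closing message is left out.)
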